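# Dispense one catalyst tablet with the spring-return feeder

### The job

Two small tablet feeders stand on the bench; one of them has a white tablet lying in its lane. On that one, slide the upright tab handle all the way to its end stop so that the tablet drops into the dish, then let go there so that the slide snaps back home by itself. Do not touch the tablet with the gripper.

Things in the scene. Friction and masses are not known exactly. Their poses are not given: they have to be found in the camera images.
- pusher (a joint): Travel of the loaded feeder's slide in m: 0 = home, 0.060 = end stop. A spring pulls it home with 3 N at home, rising to 6 N at the end; the damped free return takes about 0.25 s. Pushing slowly takes under 8 N. Feeders are fixed to the bench; their parts other than the handle reach 48 mm above it.
- pusher_top (a point): Centre of the top of the loaded feeder's handle, moving with it: an upright black flat tab, 14 mm along x, 26 mm along y, top 92 mm above the bench, black part 38 mm tall, free all round above 50 mm. Its x axis is the sliding direction (home to end stop, level), y across, z up. The feeder is 56 mm wide, aluminium. The empty feeder has a ball knob instead.
- tablet: White round tablet, 30 mm across, 12 mm thick, loose, flat in the open lane (floor 35 mm above the bench, 34 mm wide), 72 to 82 mm ahead of the tab's centre at the start. Origin: centre of its underside. The slide's flat front, 55 mm ahead of the tab's centre, pushes it; at the end stop the front passes the lane's end and the tablet falls into the dish.
- dish (a point): Centre of the inner floor of the loaded feeder's open steel dish (inside 64 mm along x by 68 mm across, rim 22 mm above the bench, floor 3 mm above it), fixed at the end of the lane, 146.5 mm ahead of the tab's centre at home. Axes as for the tab: x is the sliding direction, z up.
There are look-alikes about, which are no part of the job. Of the things shaped like the tablet, the white one is meant.

How it is judged:
On the way, in this order (a step that is already met when the one before it is completed fails the run):
1. the slide is at its end stop (within 6 mm) (value of joint pusher above 0.054 m).
2. the slide runs back freely: between 45 and 10 mm of travel no finger touches the handle and it moves homewards at more than 50 mm/s (value of joint pusher between 0.01 and 0.045 m and velocity of joint pusher below -0.05 m/s and contact force between the fingers and pusher below 0.3 N).
At the end, for the whole second after the job is handed in: The slide is home (within 5 mm) and the tablet lies at rest in the dish (inside its walls, its underside's centre less than 18 mm above the dish floor) (value of joint pusher below 0.005 m and x of tablet in the frame of dish between -0.032 and 0.032 m and y of tablet in the frame of dish between -0.034 and 0.034 m and z of tablet in the frame of dish below 0.018 m and linear speed of tablet below 0.02 m/s); the robot touches nothing.
It fails at once if the gripper touches the tablet (contact force between the fingers and tablet above 0.3 N).
It also fails if it takes over 32 s, if anything falls off the work surface, if the arm or the gripper's body presses on something with over 40 N, if the wrist force passes 120 N, or if a joint passes its speed limit or range.

### The arm

A 7-joint arm with a two-finger parallel gripper is mounted at the origin on the work surface. World frame = base frame: x ahead of the robot, y to its left, z up, the work surface at z = 0. Lengths are in m, angles in rad, forces in N, time in s.
With the tool pointing down it reaches from about 0.4 to 0.85 m from the base axis. Payload 4.5 kg.
Tool frame: the origin (TCP) lies midway between the tips of the shut fingers; the grasp point (between the pads) lies 19 mm behind it; z points along the fingers, y is the direction in which the jaws open and shut (so a half turn about z gives the same grasp; the last joint's range is limited). The gripper opens to 88 mm and grips with 3 to 60 N. Pads are 18 mm wide; open, the fingers measure 123 mm over their backs; the gripper's body (75 mm by 187 mm) begins 45 mm behind the grasp point.
Start: joints at [-1.093, 0.689, -0.195, 1.565, 0.157, 0.902, -0.215], TCP at [0.268, 0.564, 0.239] pointing down, gripper open.
Joint ranges: [-3.01, 3.01], [-0.46, 2.08], [-1.47, 1.51], [0.13, 2.56], [-1, 4.14], [0.04, 2.09], [-2.66, 2.66]. Speed limits (rad/s): [2.57, 2.57, 3.14, 3.14, 3.14, 3.14, 3.14].

### API

Orientations are given as a unit quaternion [x, y, z, w].
In Python, from plant import get_state, snapshot, finish_job, find_in gives the robot as it stands.
- The arm moves only by the shell command python3 -m creep 'ROWS' [OPENING] [FORCE]. ROWS is JSON, one flat list of numbers, 6 for each row, row after row: the shift along the tool's x, y, z in mm, then the turn, a rotation vector about the tool's x, y, z in degrees. In form: [tx, ty, tz, wx, wy, wz, tx, ty, tz, wx, wy, wz, ...]. A call has 1 to 5 rows; each row shifts and turns the pose as measured when the row begins, along the tool's axes as they then stand; what a row does not reach is not made up. A row lasts 1/12 s, in which the tool goes at most 41.7 mm and 7.16 degrees, less where a joint would pass 70% of its speed; a pose out of reach is approached as far as the arm can. A call is refused whole if a number of a shift passes 41.7 or a number of a turn 7.16, either way. A call with a gripper value outside its range is refused whole. OPENING is the finger opening in mm, from 0 to 88.1, set as the call begins (- or left out, the last holds). The fingers move at their own pace and stop on an object; FORCE is the grip in N (left out, the last holds). Time passes only in rows, so rows that do not move let the fingers close. It gives the time, the measured TCP pose, the force and the opening at its end, in the units of the state.
- get_state(): the state, without advancing time (a new reading comes with each control period).
- snapshot(name): name is "side" or "top" or "wrist"; returns a dict with "color" (384x512x3 uint8, red, green, blue), "intrinsics" (3x3 intrinsics, pixels), "extrinsics" (4x4, takes a point from world to camera coordinates). Camera axes: x right, y down, z forward; pixel columns grow to the right and rows downward; lengths in m; the calibration is good to about 2 mm. The wrist camera is an equidistant fisheye: a pixel r from the principal point sees the ray r / f radians off the axis. A picture is of the moment at which its call begins. There is no depth.
- finish_job(): hands the job in, once; it reports no verdict.
Trained networks look in the newest picture that a camera, given by its name, has taken for a name from the list of things; names that differ only in an ending like _2 or _b are one class to them, and where a whole thing is asked for, a point or a joint stands for the part that bears it (a point fixed in the world has none). Each returns a list of dicts, best first, with "score" (0 to 1); they miss things now and then, are a little off and sometimes report something else, mostly with a low value. They report only what shows in the picture. A call takes as long as a camera call. They do not tell look-alikes from the thing itself.
- find_in(thing, camera): "xy" ([column, row] in pixels, amid what is visible of it).
The state is a dict: "clock": time; "q": joint angles; "qd": joint speeds; "joint_torque": joint torques, N m; "tool_pos": TCP position; "eef_rot": TCP orientation; "contact_force": force on the tool from outside, world axes, zero at the start; "moment": the same for the moment, N m; "opening": opening from 0.0 (shut) to 1.0 (fully open).
Only numpy, scipy, OpenCV 4.12 (cv2) and the standard library are available. Lean on these libraries where they do the work, as an engineer would, in place of code of your own. Each camera call takes 0.05 s, during which the arm holds its last target.

## Working session

There is one attempt and no reset: what is moved stays moved. The work goes in short steps, Python scripts to look and compute and a shell command to move; the robot and the scene stay as the last step left them, time stands still between calls to the robot, and variables do not carry over. Pictures are saved under pics/ and viewed, and the job is handed in when it is done.

```bash
ls; mkdir -p pics; python3 - <<'E'
from plant import *
import cv2
s=get_state();print(s['clock'],s['tool_pos'],s['eef_rot'],s['opening'])
for n in ['side','top','wrist']:
    p=snapshot(n);cv2.imwrite(f'pics/{n}0.png',p['color'][:,:,::-1])
    print(n,p['intrinsics'].tolist(),p['extrinsics'].round(4).tolist())
    for t in ['pusher','pusher_top','tablet','dish']:
        try: print(t,find_in(t,n))
        except Exception as e: print(t,e)
E
```

```text
pics
0.0 [0.26812879 0.56384836 0.23790263] [ 2.20030283e-01  9.75492591e-01 -9.29662355e-04 -1.19864631e-04] 1.0015169495445009
side [[439.7894232616155, 0.0, 251.72876435897246], [0.0, 439.7894232616155, 193.23853913352377], [0.0, 0.0, 1.0]] [[0.8247, -0.5653, -0.0194, -0.4906], [-0.4039, -0.5645, -0.7199, 0.2859], [0.396, 0.6015, -0.6938, 0.6452], [0.0, 0.0, 0.0, 1.0]]
pusher [{'xy': [283.0, 276.6], 'score': 0.72}]
pusher_top [{'xy': [284.1, 276.5], 'score': 0.61}]
tablet [{'xy': [318.5, 352.1], 'score': 0.75}, {'xy': [364.5, 301.8], 'score': 0.7}, {'xy': [309.9, 258.2], 'score': 0.5}, {'xy': [274.5, 240.3], 'score': 0.45}]
dish [{'xy': [291.0, 277.9], 'score': 0.75}]
top [[438.27166496804955, 0.0, 250.36306383024714], [0.0, 438.27166496804955, 189.48201078915994], [0.0, 0.0, 1.0]] [[0.0215, -0.9996, -0.0178, -0.0359], [-0.9814, -0.0177, -0.1913, 0.5931], [0.1909, 0.0216, -0.9814, 0.8384], [0.0, 0.0, 0.0, 1.0]]
pusher [{'xy': [328.4, 221.9], 'score': 0.63}]
pusher_top [{'xy': [328.3, 216.4], 'score': 0.86}]
tablet [{'xy': [381.1, 232.6], 'score': 0.66}, {'xy': [324.8, 190.2], 'score': 0.59}, {'xy': [368.9, 175.9], 'score': 0.44}, {'xy': [272.7, 195.4], 'score': 0.42}]
dish [{'xy': [322.4, 205.1], 'score': 0.67}]
wrist [[297.3186396354542, 0.0, 261.1883173288196], [0.0, 297.3186396354542, 191.3763925143165], [0.0, 0.0, 1.0]] [[0.429, 0.9033, -0.0002, -0.6247], [0.8732, -0.4147, 0.2559, -0.037], [0.2311, -0.11, -0.9667, 0.3887], [0.0, 0.0, 0.0, 1.0]]
pusher []
pusher_top []
tablet []
dish []
```

View pics/side0.png

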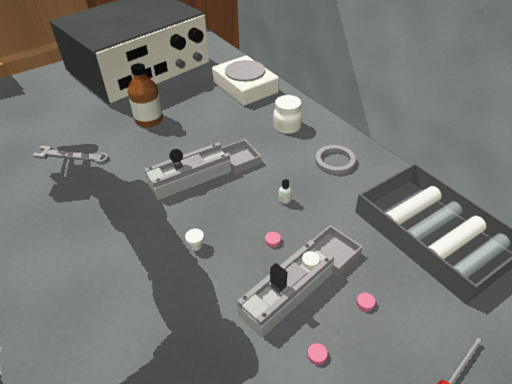

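View pics/top0.png

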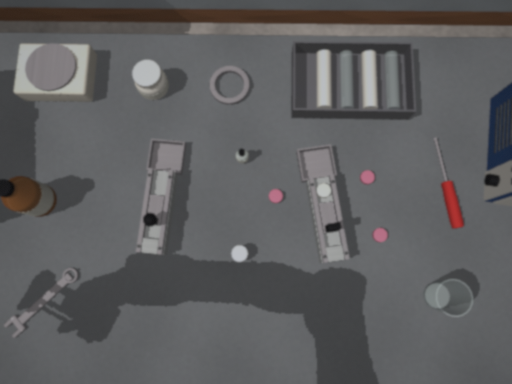

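```bash
python3 - <<'E'
import cv2
a=cv2.imread('pics/top0.png')[150:290,230:420]; cv2.imwrite('pics/topc.png',cv2.resize(a,None,fx=4,fy=4,interpolation=2))
a=cv2.imread('pics/side0.png')[220:370,230:400]; cv2.imwrite('pics/sidec.png',cv2.resize(a,None,fx=4,fy=4,interpolation=2))
E
```

```text
(no output)
```

View pics/topc.png

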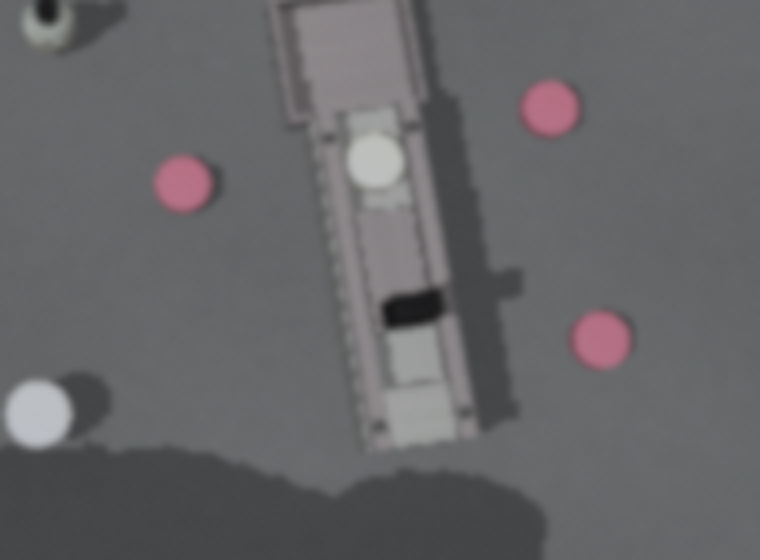

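View pics/sidec.png

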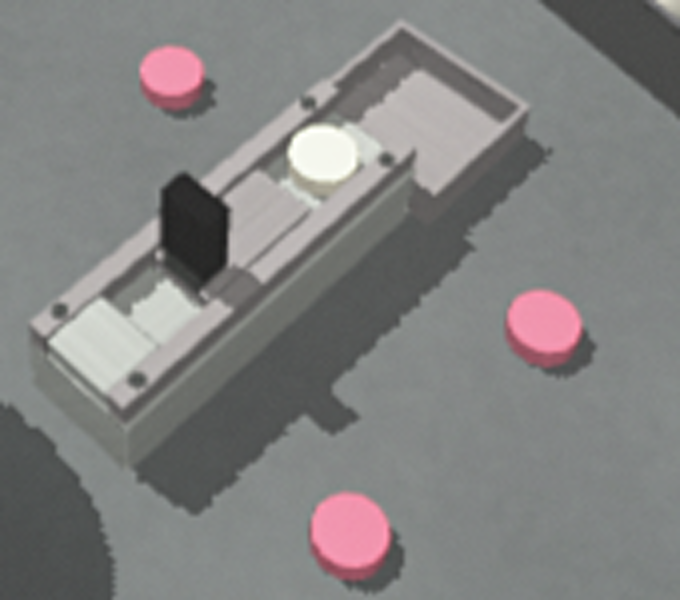

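```bash
cat > h.py <<'E'
import numpy as np
C={'side':([439.789,251.729,193.239],[[0.8247,-0.5653,-0.0194,-0.4906],[-0.4039,-0.5645,-0.7199,0.2859],[0.396,0.6015,-0.6938,0.6452]]),
'top':([438.272,250.363,189.482],[[0.0215,-0.9996,-0.0178,-0.0359],[-0.9814,-0.0177,-0.1913,0.5931],[0.1909,0.0216,-0.9814,0.8384]])}
def ray(n,u,v,z):
    (f,cx,cy),E=C[n];E=np.array(E);R=E[:,:3];c=-R.T@E[:,3]
    d=R.T@np.array([(u-cx)/f,(v-cy)/f,1]);return c+d*(z-c[2])/d[2]
def proj(n,p):
    (f,cx,cy),E=C[n];q=np.array(E)@np.r_[p,1];return f*q[0]/q[2]+cx,f*q[1]/q[2]+cy
E
python3 - <<'E'
from h import *
import cv2
for n in C: print(n,ray(n,0,0,0.0).round(3), (-np.array(C[n][1])[:,:3].T@np.array(C[n][1])[:,3]).round(3))
t=lambda x,y,z:ray('top',230+x/4,150+y/4,z).round(4)
s=lambda x,y,z:ray('side',230+x/4,220+y/4,z).round(4)
print('tablet',t(375,160,.047),s(322,147,.047))
print('screws',[t(*p,.048) for p in[(328,138),(378,427),(413,126),(465,411)]])
print('screws s',[s(*p,.048) for p in[(308,102),(60,310),(388,158),(137,379)]])
print('tab', t(412,307,.092),s(196,194,.092))
a=cv2.imread('pics/top0.png')[195:240,310:355]; cv2.imwrite('pics/tab1.png',cv2.resize(a,None,fx=12,fy=12,interpolation=2))
a=cv2.imread('pics/side0.png')[255:300,260:305]; cv2.imwrite('pics/tab2.png',cv2.resize(a,None,fx=12,fy=12,interpolation=2))
E
```

```text
side [0.443 1.558 0.   ] [ 0.265 -0.504  0.644]
top [1.058 0.589 0.   ] [ 0.423 -0.043  0.936]
tablet [ 0.5973 -0.1751  0.047 ] [ 0.5986 -0.1726  0.047 ]
screws [array([ 0.6082, -0.1509,  0.048 ]), array([ 0.4612, -0.175 ,  0.048 ]), array([ 0.6153, -0.1947,  0.048 ]), array([ 0.4701, -0.2185,  0.048 ])]
screws s [array([ 0.6089, -0.1508,  0.048 ]), array([ 0.4629, -0.1756,  0.048 ]), array([ 0.6169, -0.1936,  0.048 ]), array([ 0.47  , -0.2175,  0.048 ])]
tab [ 0.5168 -0.1854  0.092 ] [ 0.5196 -0.1871  0.092 ]
```

View pics/tab1.png

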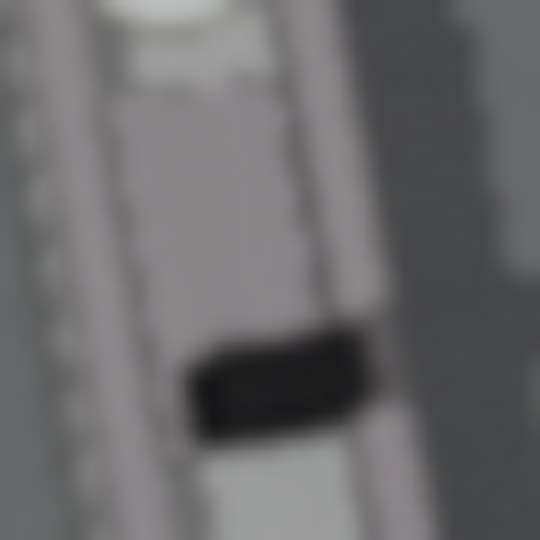

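View pics/tab2.png

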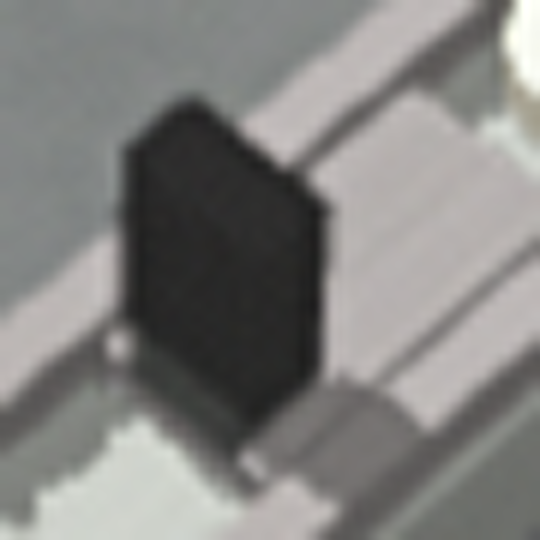

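Candidates: white disc on the tab feeder at top (324,190) / side (310,258). The pink discs at top (276,196), (368,177), (381,235) have the wrong colour, and the bottle cap at top (239,254) is not a tablet. For the handle, the black flat tab is at top (333,227) / side (279,268), while the other feeder has a ball knob at top (150,219). The close crops show the flat tab and white disc on the same feeder, so that one is chosen: tab about (0.518,-0.188), yaw about 9.35°, and tablet 79 mm ahead of the tab, which fits the given 72–82 mm.

Next I move over it, staying high.

```bash
python3 -m creep '[-27,-28,0,0,0,0,-27,-28,0,0,0,0,-27,-28,0,0,0,0,-27,-28,0,0,0,0,-27,-28,0,0,0,0]' 88
```

```text
clock: 1.17
tool_pos: [0.3264, 0.3856, 0.2371]
eef_rot: [0.212, 0.977, 0.006, -0.003]
contact_force: [0.3, -0.3, 0.3]
opening: 1.0
```

```bash
python3 -m creep '[-28,-29,0,0,0,0,-28,-29,0,0,0,0,-28,-29,0,0,0,0,-28,-29,0,0,0,0,-28,-29,0,0,0,0]'; python3 -m creep '[-28,-29,0,0,0,0,-28,-29,0,0,0,0,-28,-29,0,0,0,0,-28,-29,0,0,0,0,-28,-29,0,0,0,0]'
cat > go.py <<'E'
import sys
from plant import get_state
import numpy as np
from scipy.spatial.transform import Rotation as R
s=get_state();r=R.from_quat(s['eef_rot']);p=np.array(s['tool_pos'])
yaw=np.radians(9.35)
a=np.array([np.cos(yaw),np.sin(yaw),0])
g=R.from_matrix(np.c_[a*-1,[-a[1],a[0],0],[0,0,-1]])  # y along feeder y, x backwards
t=np.array([float(v) for v in sys.argv[1:4]])
print('clock',s['clock'],'pos',p.round(4),'q',np.round(s['q'],2),'F',np.round(s['contact_force'],1))
print('shift mm',(r.inv().apply(t-p)*1000).round(1),'turn deg',np.degrees((r.inv()*g).as_rotvec()).round(2))
E
python3 go.py .518 -.188 .17
```

```text
clock: 1.58
tool_pos: [0.3956, 0.1887, 0.2356]
eef_rot: [0.21, 0.978, 0.007, -0.001]
contact_force: [0.4, 0.3, 0.4]
opening: 0.998
clock: 2.0
tool_pos: [0.4653, -0.008, 0.2343]
eef_rot: [0.21, 0.978, 0.008, 0.001]
contact_force: [1.5, 1.2, -0.1]
opening: 0.999
clock 2.0 pos [ 0.4653 -0.008   0.2343] q [ 0.13  0.5  -0.3   2.04  0.22  0.63  0.83] F [ 1.5  1.2 -0.1]
shift mm [-122.1 -143.5   61.6] turn deg [  0.96   0.18 -33.59]
```

```bash
python3 -m creep '[-20,-20,0,0.2,0,-7,-20,-22,0,0.2,0,-7,-18,-24,0,0.2,0,-7,-15,-26,0,0,0,-7,-12,-26,0,0,0,-6]';python3 go.py .518 -.188 .17
```

```text
clock: 2.42
tool_pos: [0.5306, -0.153, 0.2344]
eef_rot: [-0.091, 0.996, 0.001, 0.002]
contact_force: [-0.4, 0.7, -1.6]
opening: 0.998
clock 2.4167 pos [ 0.5306 -0.153   0.2344] q [ 0.49  0.63 -0.48  1.79  0.38  0.82  1.58] F [-0.4  0.7 -1.6]
shift mm [ 19.1 -32.1  64.3] turn deg [0.06 0.25 1.13]
```

```bash
python3 -m creep '[10,-16,20,0,0,1,9,-16,22,0,0,0,0,0,22,0,0,0,0,0,0,0,0,0]';python3 go.py .518 -.188 .056
python3 - <<'E'
from plant import *
import cv2
for n in ['side','wrist']:
    p=snapshot(n);im=p['color'][:,:,::-1]
    if n=='side': im=cv2.resize(im[180:330,200:390],None,fx=4,fy=4,interpolation=2)
    cv2.imwrite(f'pics/{n}1.png',im)
E
```

```text
clock: 2.75
tool_pos: [0.5225, -0.2, 0.1692]
eef_rot: [-0.078, 0.997, -0.002, 0.007]
contact_force: [-0.6, -0.3, 0.0]
opening: 0.996
clock 2.75 pos [ 0.5225 -0.2     0.1692] q [ 0.53  0.72 -0.42  1.84  0.45  0.66  1.57] F [-0.6 -0.3  0. ]
shift mm [  4.2  13.1 113.1] turn deg [-0.3   0.79 -0.42]
```

View pics/side1.png

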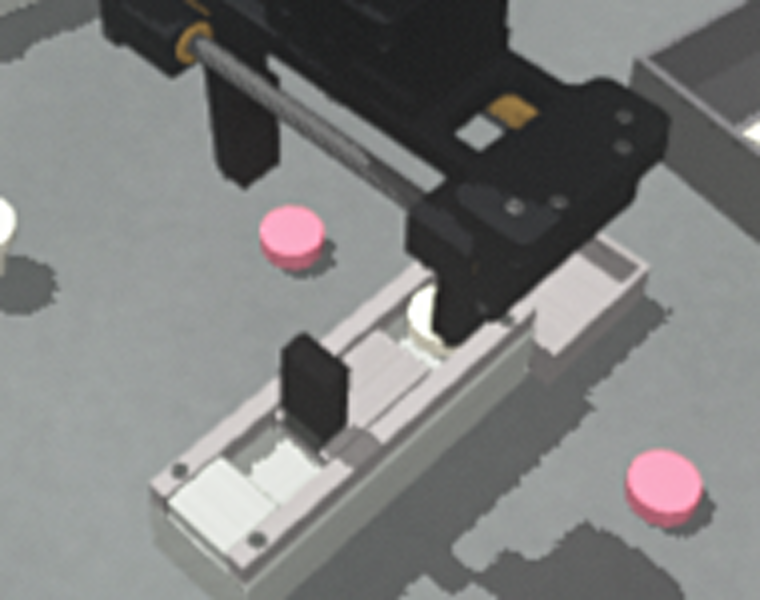

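View pics/wrist1.png

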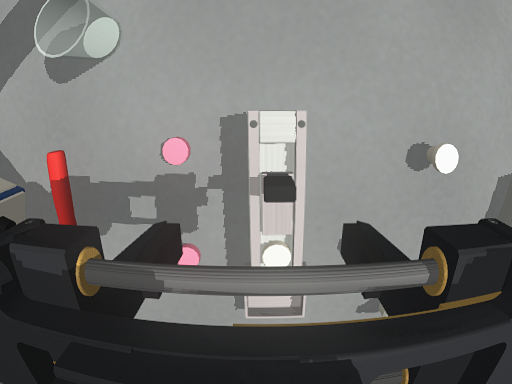

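Side: the gripper is above and ahead, with its jaws straddling the lane crosswise, and the tab is clear of it at crop (315,385). Wrist: the tab is at (279,188), square with the image, and the tablet is untouched at (277,257). I'll measure the tab from the wrist picture too.

```bash
python3 - <<'E'
from plant import *
import cv2,numpy as np
p=snapshot('wrist');im=p['color'];K=p['intrinsics'];E=p['extrinsics']
cv2.imwrite('pics/wc.png',cv2.resize(im[160:220,240:320,::-1],None,fx=9,fy=9,interpolation=2))
R=E[:3,:3];c=-R.T@E[:3,3];print('cam',c.round(3))
g=im[:,:,:3].max(2)
def w(u,v,z):
    d=np.array([u-K[0,2],v-K[1,2]]);r=np.hypot(*d);th=r/K[0,0]
    q=R.T@np.r_[d/r*np.sin(th),np.cos(th)];return (c+q*(z-c[2])/q[2]).round(4)
for v in range(170,208): print(v,g[v,276:284:4],end=' ')
print()
for n,u,v,z in [('tab_back',279,177,.092),('screw',254,124,.048),('screw',301.5,124,.048),('tablet',277,257,.047),('tab_blob',279,188,.092),('bot',279,201,.092)]: print(n,w(u,v,z))
E
```

```text
cam [ 0.458 -0.21   0.318]
170 [108 106] 171 [83 84] 172 [77 77] 173 [73 73] 174 [60 60] 175 [61 61] 176 [60 61] 177 [61 60] 178 [60 60] 179 [59 61] 180 [60 60] 181 [60 60] 182 [59 59] 183 [62 62] 184 [65 65] 185 [65 67] 186 [65 67] 187 [66 66] 188 [65 65] 189 [65 66] 190 [64 65] 191 [65 65] 192 [66 65] 193 [64 65] 194 [64 65] 195 [63 64] 196 [63 64] 197 [64 63] 198 [60 59] 199 [92 92] 200 [199 200] 201 [202 203] 202 [198 201] 203 [199 200] 204 [199 200] 205 [200 200] 206 [199 200] 207 [199 201] 
tab_back [ 0.5082 -0.1899  0.092 ]
screw [ 0.473  -0.2164  0.048 ]
screw [ 0.4659 -0.1741  0.048 ]
tablet [ 0.6012 -0.1731  0.047 ]
tab_blob [ 0.5169 -0.1884  0.092 ]
bot [ 0.5275 -0.1865  0.092 ]
```

View pics/wc.png

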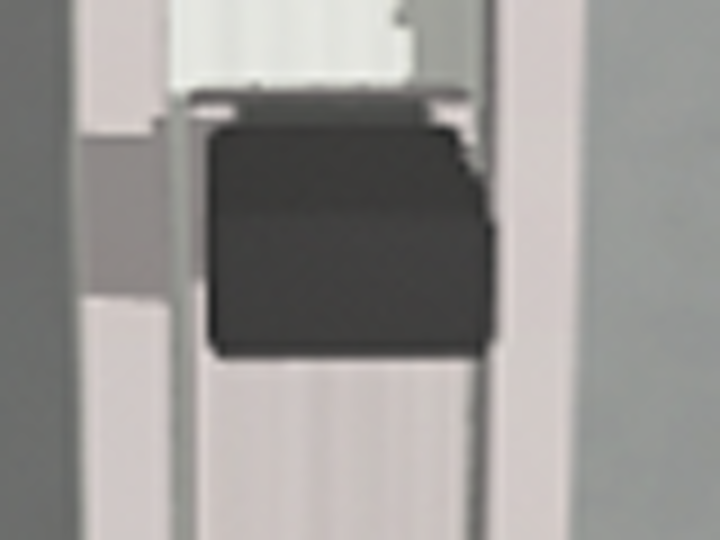

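```bash
python3 go.py .519 -.188 .058; python3 -m creep '[2,7,20,0,0.8,0,1,6,25,0,0,0,0,0,25,0,0,0,0,0,0,0,0,0]' ;python3 go.py .519 -.188 .058
```

```text
clock 2.9 pos [ 0.5255 -0.1988  0.1733] q [ 0.53  0.71 -0.43  1.84  0.45  0.67  1.57] F [-0.1 -0.4  0.1]
shift mm [  7.   12.6 115.1] turn deg [-0.44  1.15 -0.28]
clock: 3.23
tool_pos: [0.5292, -0.1836, 0.1095]
eef_rot: [-0.081, 0.997, -0.005, 0.012]
contact_force: [0.1, 0.6, 0.4]
opening: 1.001
clock 3.2333 pos [ 0.5292 -0.1836  0.1095] q [ 0.46  0.8  -0.35  1.89  0.53  0.51  1.48] F [0.1 0.6 0.4]
shift mm [12.  -2.1 51.2] turn deg [-0.7   1.29 -0.02]
```

```bash
python3 -m creep '[12,-2,0,-0.7,1.5,0,0,0,0,0,0,0]' ;python3 go.py .519 -.188 .058
```

```text
clock: 3.4
tool_pos: [0.5197, -0.1852, 0.112]
eef_rot: [-0.084, 0.997, -0.0, -0.001]
contact_force: [-0.6, -0.2, -0.3]
opening: 1.0
clock 3.4 pos [ 0.5197 -0.1852  0.112 ] q [ 0.47  0.8  -0.36  1.89  0.51  0.55  1.5 ] F [-0.6 -0.2 -0.3]
shift mm [ 1.  -2.7 54. ] turn deg [-0.   -0.08  0.24]
```

```bash
python3 -m creep '[2,-2,18,0,0,0,2,-1,18,0,0.4,0,1,0,16,0,0,0,0,0,0,0,0,0]' ;python3 go.py .519 -.188 .058
```

```text
clock: 3.73
tool_pos: [0.5244, -0.1877, 0.0679]
eef_rot: [-0.085, 0.996, -0.002, 0.006]
contact_force: [-0.8, -0.8, 0.6]
opening: 0.999
clock 3.7333 pos [ 0.5244 -0.1877  0.0679] q [ 0.44  0.87 -0.3   1.9   0.57  0.44  1.46] F [-0.8 -0.8  0.6]
shift mm [5.5 0.6 9.8] turn deg [-0.32  0.63  0.36]
```

```bash
python3 -m creep '[6,0,5,-0.3,0.7,0.3,1,0,5,0,0,0,0,0,0,0,0,0]' ;python3 go.py .519 -.188 .058
python3 - <<'E'
from plant import *
import cv2
for n in ['side']:
    p=snapshot(n);im=p['color'][:,:,::-1]
    cv2.imwrite(f'pics/{n}2.png',cv2.resize(im[180:330,200:390],None,fx=4,fy=4,interpolation=2))
E
```

```text
clock: 3.98
tool_pos: [0.521, -0.1883, 0.0617]
eef_rot: [-0.082, 0.997, -0.001, 0.003]
contact_force: [0.2, -0.2, 0.5]
opening: 0.999
clock 3.9833 pos [ 0.521  -0.1883  0.0617] q [ 0.44  0.88 -0.3   1.91  0.57  0.43  1.46] F [ 0.2 -0.2  0.5]
shift mm [2.  0.6 3.6] turn deg [-0.13  0.33  0.1 ]
```

View pics/side2.png

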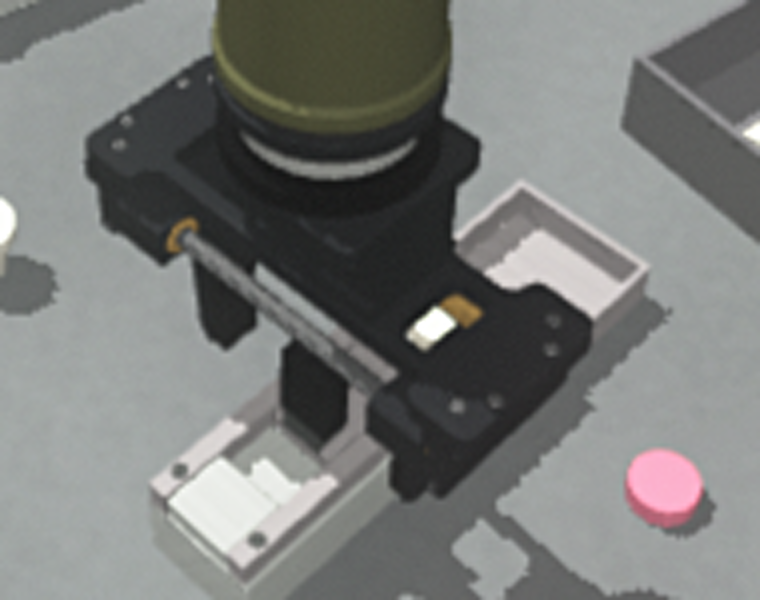

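Side: the tab at crop (315,390) stands between the open fingers, and nothing is touching. Now I grip.

```bash
python3 -m creep '[2,0,2,0,0.3,0,0,0,0,0,0,0,0,0,0,0,0,0,0,0,0,0,0,0,0,0,0,0,0,0]' 15 25; python3 -m creep '[0,0,0,0,0,0,0,0,0,0,0,0,0,0,0,0,0,0]';python3 go.py .519 -.188 .058
```

```text
clock: 4.45
tool_pos: [0.5204, -0.1891, 0.0619]
eef_rot: [-0.082, 0.997, -0.002, 0.002]
contact_force: [0.3, 0.1, 0.1]
opening: 0.648
clock: 4.7
tool_pos: [0.5205, -0.1891, 0.0621]
eef_rot: [-0.082, 0.997, -0.002, 0.002]
contact_force: [0.6, -0.4, -0.8]
opening: 0.419
clock 4.7 pos [ 0.5205 -0.1891  0.0621] q [ 0.44  0.88 -0.3   1.91  0.57  0.43  1.46] F [ 0.6 -0.4 -0.8]
shift mm [1.3 1.4 4. ] turn deg [-0.23  0.22  0.07]
```

```bash
python3 -m creep '[0,0,0,0,0,0,0,0,0,0,0,0,0,0,0,0,0,0,0,0,0,0,0,0]';python3 go.py .579 -.178 .062
```

```text
clock: 5.03
tool_pos: [0.5202, -0.1871, 0.062]
eef_rot: [-0.083, 0.997, -0.001, 0.002]
contact_force: [-1.0, 0.5, 0.9]
opening: 0.291
clock 5.0333 pos [ 0.5202 -0.1871  0.062 ] q [ 0.44  0.88 -0.3   1.91  0.57  0.43  1.46] F [-1.   0.5  0.9]
shift mm [-59.5  -0.7   0.2] turn deg [-0.1   0.2   0.16]
```

The opening stopped at 25.6 mm, which is the 26 mm tab. Sliding it now.

```bash
python3 -m creep '[-5,0,0,0,0,0,-6,0,0,0,0,0,-6,0,0,0,0,0,-6,0,0,0,0,0,-6,0,0,0,0,0]';python3 go.py .579 -.178 .062
```

```text
clock: 5.45
tool_pos: [0.5416, -0.1836, 0.0619]
eef_rot: [-0.082, 0.997, -0.001, -0.007]
contact_force: [-5.5, 0.0, 5.9]
opening: 0.292
clock 5.45 pos [ 0.5416 -0.1836  0.0619] q [ 0.43  0.9  -0.32  1.83  0.54  0.51  1.47] F [-5.5  0.   5.9]
shift mm [-37.8  -0.6  -0.7] turn deg [-0.09 -0.85  0.04]
```

```bash
python3 -m creep '[-6,0,0,0,-0.6,0,-6,0,0,0,-0.3,0,-6,0,0,0,-0.3,0,-6,0,0,0,0,0]';python3 go.py .579 -.178 .062
```

```text
clock: 5.78
tool_pos: [0.5598, -0.1806, 0.0619]
eef_rot: [-0.081, 0.997, -0.001, -0.005]
contact_force: [-6.5, 0.9, 6.6]
opening: 0.294
clock 5.7833 pos [ 0.5598 -0.1806  0.0619] q [ 0.42  0.91 -0.33  1.79  0.53  0.54  1.48] F [-6.5  0.9  6.6]
shift mm [-19.4  -0.6  -0.3] turn deg [-0.11 -0.56 -0.01]
```

```bash
python3 -m creep '[-6,0,0,0,-0.4,0,-6,0,0,0,-0.3,0,-5,0,0,0,-0.2,0,-4,0,0,0,0,0]';python3 go.py .579 -.178 .062
```

```text
clock: 6.12
tool_pos: [0.5738, -0.1782, 0.0619]
eef_rot: [-0.081, 0.997, -0.002, -0.006]
contact_force: [-5.6, -0.1, 7.3]
opening: 0.294
clock 6.1167 pos [ 0.5738 -0.1782  0.0619] q [ 0.41  0.92 -0.34  1.75  0.52  0.58  1.48] F [-5.6 -0.1  7.3]
shift mm [-5.2 -0.6 -0.2] turn deg [-0.12 -0.71 -0.05]
```

```bash
python3 -m creep '[-4,0,0,0,-0.4,0,-5,0,0,0,-0.3,0,-5,0,0,0,0,0]';python3 go.py .579 -.178 .062
```

```text
clock: 6.37
tool_pos: [0.5796, -0.1773, 0.0618]
eef_rot: [-0.081, 0.997, -0.002, -0.01]
contact_force: [-15.2, 0.2, 14.1]
opening: 0.293
clock 6.3667 pos [ 0.5796 -0.1773  0.0618] q [ 0.41  0.93 -0.34  1.72  0.52  0.6   1.49] F [-15.2   0.2  14.1]
shift mm [ 0.7 -0.6 -0.2] turn deg [-0.13 -1.14 -0.11]
```

```bash
python3 - <<'E'
from plant import *
import cv2,numpy as np
o=[]
for n,(a,b,c,d) in {'side':(180,330,220,410),'top':(120,270,230,420)}.items():
    im=snapshot(n)['color'][:,:,::-1]
    o.append(cv2.resize(im[a:b,c:d],None,fx=2.1,fy=2.1,interpolation=2))
o.append(cv2.resize(snapshot('wrist')['color'][100:384,100:460,::-1],(399,315)))
cv2.imwrite('pics/c3.png',np.hstack(o[:2]));cv2.imwrite('pics/w3.png',o[2])
E
```

```text
(no output)
```

View pics/c3.png

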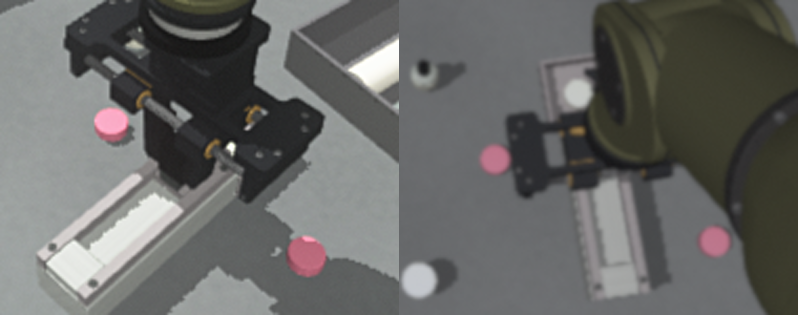

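View pics/w3.png

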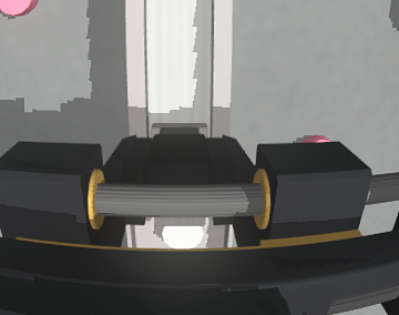

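Top: the white tablet lies in the dish at crop (578,93). The slide is at its stop, with 60 mm travelled and a rise in force. Letting go by opening wide.

```bash
python3 -m creep '[0,0,0,0,0,0,0,0,0,0,0,0,0,0,0,0,0,0,0,0,0,0,0,0,0,0,0,0,0,0]' 88; python3 -m creep '[0,0,0,0,0,0,0,0,0,0,0,0,0,0,0,0,0,0,0,0,0,0,0,0]'; python3 go.py .579 -.178 .16
python3 - <<'E'
from plant import *
import cv2,numpy as np
im=snapshot('side')['color'][:,:,::-1]
cv2.imwrite('pics/s4.png',cv2.resize(im[180:330,200:390],None,fx=4,fy=4,interpolation=2))
E
```

```text
clock: 6.93
tool_pos: [0.583, -0.178, 0.0619]
eef_rot: [-0.08, 0.997, -0.002, -0.007]
contact_force: [0.4, 0.8, -0.4]
opening: 0.648
clock: 7.27
tool_pos: [0.5844, -0.1778, 0.0617]
eef_rot: [-0.08, 0.997, -0.002, -0.006]
contact_force: [-0.0, 0.1, 0.3]
opening: 0.946
clock 7.2667 pos [ 0.5844 -0.1778  0.0617] q [ 0.41  0.93 -0.34  1.71  0.52  0.6   1.49] F [-0.   0.1  0.3]
shift mm [  6.7   0.3 -98.2] turn deg [-0.21 -0.74 -0.14]
```

View pics/s4.png

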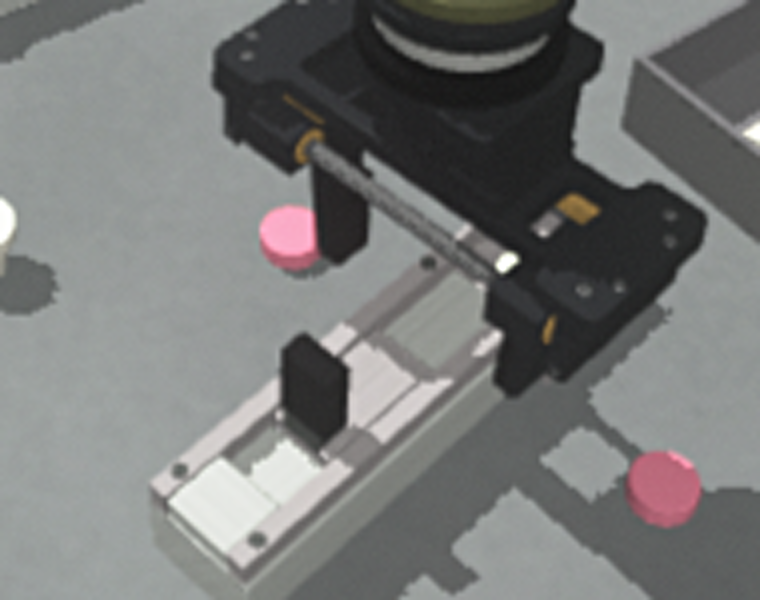

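The tab is home again, at crop (315,385), the same place as before. Backing the gripper straight up.

```bash
python3 -m creep '[0,0,-25,0,0,0,0,0,-35,0,0,0,0,0,-35,0,0,0,0,0,-35,0,0,0,0,0,0,0,0,0]'; python3 -m creep '[0,0,0,0,0,0,0,0,0,0,0,0,0,0,0,0,0,0]'
python3 - <<'E'
from plant import *
from h import *
import cv2,numpy as np
o=[]
for n,(a,b,c,d) in {'side':(200,350,230,420),'top':(120,270,230,420)}.items():
    im=snapshot(n)['color'][:,:,::-1]
    o.append(cv2.resize(im[a:b,c:d],None,fx=2.1,fy=2.1,interpolation=2)); print(find_in('tablet',n))
cv2.imwrite('pics/c5.png',np.hstack(o))
y=np.radians(9.35);D=np.array([.519,-.188,0])+.1465*np.array([np.cos(y),np.sin(y),0]);D[2]=.015
print(D,proj('side',D),proj('top',D))
E
```

```text
clock: 7.73
tool_pos: [0.5843, -0.1762, 0.194]
eef_rot: [-0.081, 0.997, -0.001, -0.01]
contact_force: [0.1, 0.6, 0.5]
opening: 0.998
clock: 7.98
tool_pos: [0.5846, -0.1766, 0.1951]
eef_rot: [-0.081, 0.997, -0.002, -0.009]
contact_force: [0.2, -0.3, 0.2]
opening: 1.003
[{'xy': [318.1, 350.8], 'score': 0.77}, {'xy': [332.0, 249.2], 'score': 0.76}, {'xy': [365.5, 300.5], 'score': 0.63}, {'xy': [283.7, 277.5], 'score': 0.6}, {'xy': [274.7, 240.7], 'score': 0.49}]
[{'xy': [275.0, 195.6], 'score': 0.74}, {'xy': [380.0, 233.0], 'score': 0.68}, {'xy': [318.9, 167.3], 'score': 0.43}]
[ 0.66355365 -0.16419888  0.015     ] (np.float64(333.8532244110071), np.float64(248.1758060258967)) (np.float64(316.2018894284147), np.float64(162.5994467535997))
```

View pics/c5.png

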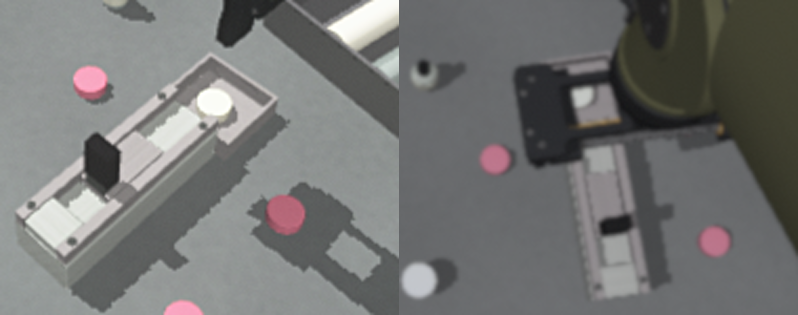

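Side: the white tablet lies in the dish at (332,249), within 2 px of the computed dish centre, and the tab is home. Handing in.

```bash
python3 -c "
from plant import *
print(get_state()['clock'],get_state()['contact_force']);print(finish_job())"
```

```text
8.1833 [-0.25309324  0.17583509  1.00367116]
the job is handed in; nothing more can be done
None
```

I slid the black tab of the loaded feeder to its end stop, and the white tablet dropped into the dish. I then opened the fingers there so the slide could spring home, and handed the job in at 8.2 s.

- **End stop:** the tool travelled about 60 mm and the force rose to 15 N along the slide.
- **Return:** the fingers opened wide around the tab, and the next picture shows it back at its starting place. I did not measure its return speed or the finger contact during the return.
- **Tablet:** in the side view it lies in the dish within about 2 px of the computed centre, and in the top view within about 5 px (partly hidden there by the gripper). The gripper stayed well clear of it throughout.
- **Robot:** it was raised clear, and the last force reading was about 1 N, within the sensor noise.

One disagreement: the wrist camera placed the feeder's screws and the tablet 2–4 mm farther from the robot than the top camera did. This did not affect the grip.

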